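# Tug the nozzle cabinet's door, free it if caught, hold it open

## Robot

A 6-joint arm with a two-finger parallel gripper is mounted at the origin on the work surface. World frame = base frame: x ahead of the robot, y to its left, z up, the work surface at z = 0. Lengths are in m, angles in rad, forces in N, time in s.
With the tool pointing down it reaches from about 0.275 to 0.85 m from the base axis. Payload 19 kg.
Tool frame: the origin (TCP) lies midway between the tips of the shut fingers; the grasp point (between the pads) lies 19 mm behind it; z points along the fingers, y is the direction in which the jaws open and shut (so a half turn about z gives the same grasp; the last joint's range is limited). The gripper opens to 85 mm and grips with 20 to 120 N. Pads are 22 mm wide; open, the fingers measure 114 mm over their backs; the gripper's body (76 mm by 85 mm) begins 54 mm behind the grasp point. The pads swing forward as they close: fully open they stand 13 mm farther back than shut.
Start: joints at [1.181, 0.15, 1.437, -0, 1.554, -0.134], TCP at [0.145, 0.556, 0.231] pointing down, gripper open.
Joint ranges: [-2.8, 2.8], [-0.68, 2.1], [0.12, 2.68], [-1.39, 4.53], [0.16, 2.79], [-2.81, 2.81]. Speed limits (rad/s): [1.89, 1.89, 2.22, 3.01, 3.01, 3.01].

## Interface

Orientations are given as [roll, pitch, yaw] about the fixed x, y, z axes, in that order (R = Rz(yaw) Ry(pitch) Rx(roll)).
In Python, from workcell import * gives the robot as it stands. The module is installed in compiled form; this text tells all that it offers.
- The arm moves only by the tool step_arm, never from a script. Its argument "commands" is one flat list of numbers, 7 for each row, row after row: the turn, a rotation vector about the tool's x, y, z in degrees, then the shift along the tool's x, y, z in mm, then the finger opening in mm, from 0 to 85.4. In form: [rx, ry, rz, dx, dy, dz, claw, rx, ry, rz, dx, dy, dz, claw, ...]. A call has exactly 5 rows; each row shifts and turns the commanded pose from where the row before left it, along the tool's axes as they then stand; what a row does not reach is not made up. A row lasts 1/12 s, in which the tool goes at most 41.7 mm and 7.16 degrees, less where a joint would pass 70% of its speed; a pose out of reach is approached as far as the arm can. A call is refused whole if a number of a shift passes 41.7 or a number of a turn 7.16, either way. A call with a gripper value outside its range is refused whole. The fingers move at their own pace and stop on an object; "squeeze" is the grip in N (left out, the last holds). Time passes only in rows, so rows that do not move let the fingers close, or fill a call up. It gives the time, the measured TCP pose, the force and the opening at its end, in the units of the state.
- sense(): the state, without advancing time (a new reading comes with each control period).
- camera(name): name is "scene" or "top" or "wrist"; returns the picture (384x512x3 uint8, red, green, blue); there is no depth.
- camera_model(name): a dict with "camera_matrix" (3x3 intrinsics, pixels), "dist" ([k1, k2, p1, p2, k3] as OpenCV has them; the pictures are not rectified), "eye" and "rotation" of the camera in the world. Camera axes: x right, y up, looking along -z (the intrinsics and any distortion apply to the point x, -y, -z); pixel columns grow to the right and rows downward; lengths in m; the calibration is good to about 2 mm. A picture is of the moment at which its call begins: read the wrist's pose just before it. camera_model takes no time and is no camera call; for the wrist camera it gives the pose at the moment of the call.
- sign_off(): hands the job in, once; it reports no verdict.
The state is a dict: "time_s": time; "joint_pos": joint angles; "qd": joint speeds; "effort": joint torques, N m; "position": TCP position; "ee_rot": TCP orientation; "force": force on the tool from outside, world axes, zero at the start; "wrist_torque": the same for the moment, N m; "width": finger opening in m.
Only numpy, scipy, OpenCV 4.12 (cv2) and the standard library are available. Lean on these libraries where they do the work, as an engineer would, in place of code of your own. Each camera call takes 0.05 s, during which the arm holds its last target.

## Task

Before you touch the red slide catch on top of the little nozzle cabinet, tug its white door by the upright handle to learn whether it is caught; if it is, slide the red catch all the way across to its other end. Then swing the door open by its handle to at least 45 degrees and finish while holding it there by the handle, because a spring shuts it as soon as it is let go. Leave the cake, the tools and the other things on the bench and on the cabinet where they are.

Things in the scene. Friction and masses are not known exactly. Their poses are not given: they have to be found in the camera images.
- cabinet: small aluminium nozzle cabinet fixed to the bench, 210 mm deep (x), 230 wide (y), 220 high; origin under its centre, z up. Its white door is on its -x face, towards the robot; the jar and the red catch stand on its flat top, 220 mm up
- door (a joint): door angle, rad: 0 shut, grows to 1.7 as it swings out towards the robot about the upright hinge at its +y edge (clockwise from above). A spring pulls it shut: 3 N at the handle when shut, 5 N at 0.9 rad. When caught it gives about 0.04 rad (7 mm at the handle), then stops dead; when free it just follows the hand. From outside one cannot see whether it is caught
- door_hinge (a point): point on the door's hinge axis, 215 mm above the bench; in the cabinet's frame 111 mm to -x and 113 mm to +y of its origin. The handle's axis runs round it at 177 mm: with the door shut it is 51 mm to -x and 170 mm to -y of it (cabinet's axes)
- pull: the door's handle: upright dark steel bar, 14 mm thick, its axis 45 mm in front of the door's face, its top end 15 mm above the cabinet's top. Origin on the bar's axis, 215 mm above the bench, 20 mm below the top end; the bar is bare down to 40 mm below the origin, where two rods carry it. It turns with the door, axes as the cabinet's when shut, and can turn between gripping fingers
- catch (a joint): place of the red slide catch, m: 0 at its -y end, 0.030 at its +y end (cabinet's y); 2 N of friction, stays where left, starts at 0 to 0.002. The ends are unmarked and the bolt is hidden: a door caught at the start is free once the catch is fully at 0.030; a door free at the start is usually caught if the catch is slid across. Slide it with the door shut
- catch_tab (a point): on the catch's red grip tab, a fin 12 mm thick (cabinet's y), 24 long (x), its top 35 mm above the cabinet's top; this point is on its middle line, 22 mm above the top (242 mm above the bench), at 60 mm to -x and 75 mm to -y of the cabinet's origin when the catch is at 0; moves with it
- cake: iced round cake, cream-coloured, 160 mm across and 85 mm high, on a white board 190 mm across; bystander, origin under its centre
- boards: stack of round white and brown cake boards, 170 mm across, 20 mm high; bystander, origin under its centre
- knife: steel spatula with a dark wooden handle, 280 mm long, lying flat; bystander, origin at its middle, x along it towards the blade
- scraper: yellow bench scraper, 120 x 90 mm, 12 mm high at its spine, lying flat; bystander, origin under its centre
- bowl: steel mixing bowl, 160 mm across, 80 mm high; bystander, origin under its centre
- shaker: metal sugar shaker with a paper band, 60 mm across, 140 mm high; bystander, origin under its centre
- jar: small glass jar with a blue cap, 48 mm across, 70 mm high, standing on the back left part of the cabinet's top; bystander, origin under its centre

How it is judged:
By the outcome, as a careful person would: the job done as asked, in the order asked, and still so for the second after the job is handed in, while the arm keeps its last pose, push and grip.
It also fails if it takes over 51 s, if anything falls off the work surface, if the arm or the gripper's body presses on something with over 40 N, if the wrist force passes 120 N, or if a joint passes its speed limit or range.

## Working session

There is one attempt and no reset: what is moved stays moved. The work goes in short steps, Python scripts to look and compute and a tool call to move; the robot and the scene stay as the last step left them, time stands still between calls to the robot, and variables do not carry over. Pictures are saved under pics/ and viewed, and the job is handed in when it is done.

Besides the shell and the picture viewer there is one more tool, called as name(argument=value, ...) on one line, values as JSON. step_arm: Moves the arm, as the interface text tells. Its arguments: {"type":"object","properties":{"commands":{"type":"array"},"squeeze":{"type":"number"}},"required":["commands"]}

```bash
mkdir -p pics
python3 - <<'E'
from workcell import *
import cv2, numpy as np
s=sense(); print({k:np.round(v,3).tolist() for k,v in s.items()})
for n in ["scene","top"]:
    m=camera_model(n); print(n,{k:np.round(v,3).tolist() for k,v in m.items()})
    im=camera(n); cv2.imwrite(f"pics/{n}0.png",im[:,:,::-1])
E
```

```text
{'time_s': 0.0, 'joint_pos': [1.181, 0.151, 1.438, 0.0, 1.554, -0.134], 'qd': [0.001, -0.001, 0.002, -0.002, 0.002, 0.001], 'effort': [0.001, -71.304, -57.088, -0.0, 0.009, 0.0], 'position': [0.145, 0.556, 0.231], 'ee_rot': [-3.14, -0.0, 2.886], 'force': [0.534, 0.327, -0.264], 'wrist_torque': [0.007, 0.027, -0.032], 'width': 0.086}
scene {'camera_matrix': [[448.705, 0.0, 263.348], [0.0, 448.705, 190.993], [0.0, 0.0, 1.0]], 'dist': [-0.067, 0.0, 0.0, 0.0, 0.0], 'eye': [1.157, 0.522, 1.442], 'rotation': [0.553, 0.01, 2.264]}
top {'camera_matrix': [[432.291, 0.0, 258.047], [0.0, 432.291, 189.685], [0.0, 0.0, 1.0]], 'dist': [0.008, 0.0, 0.0, 0.0, 0.0], 'eye': [0.261, -0.01, 1.61], 'rotation': [0.19, 0.013, -1.565]}
```

View pics/scene0.png

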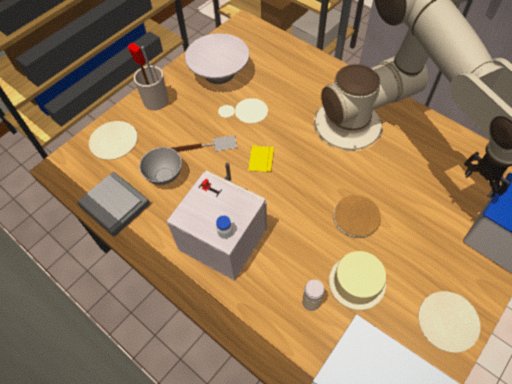

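View pics/top0.png

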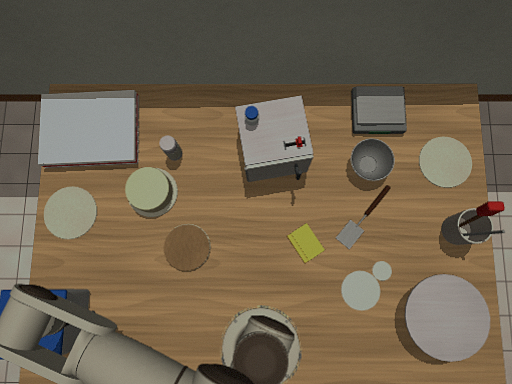

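The top view shows the cabinet at about (275,140), with the red tab at about (298,142) and the handle at about (298,172). I'll enlarge both views.

Run:
```python
import cv2
a=cv2.imread("pics/top0.png")[85:215,220:340]; cv2.imwrite("pics/topc.png",cv2.resize(a,None,fx=4.6,fy=4.6,interpolation=cv2.INTER_CUBIC))
a=cv2.imread("pics/scene0.png")[150:285,150:290]; cv2.imwrite("pics/scenec.png",cv2.resize(a,None,fx=4.4,fy=4.4,interpolation=cv2.INTER_CUBIC))
```

```text
(no output)
```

View pics/topc.png

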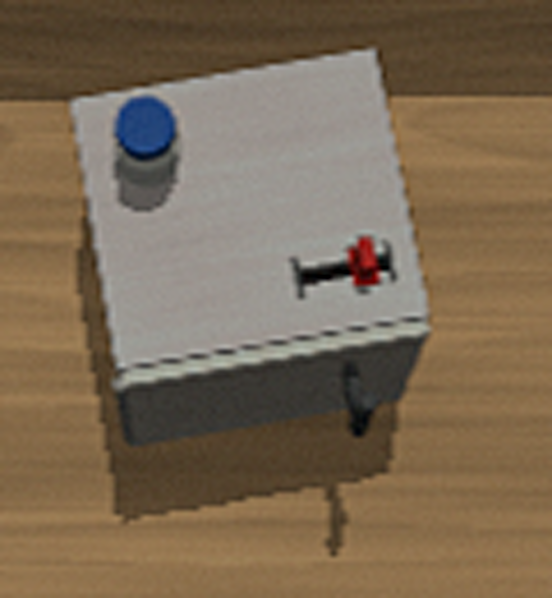

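View pics/scenec.png

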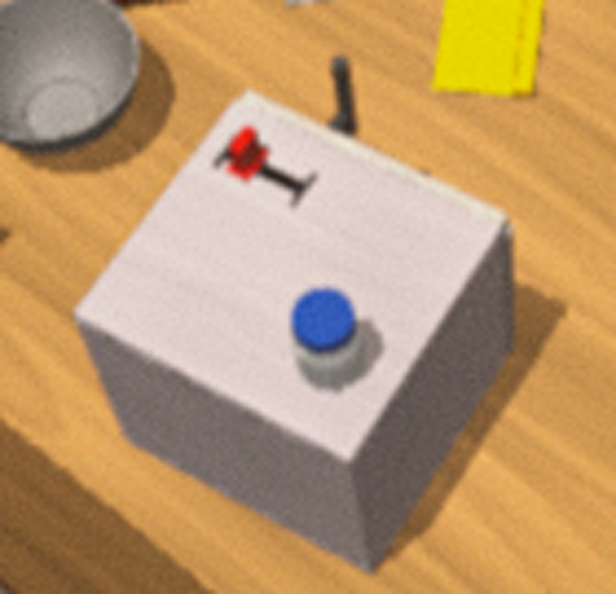

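```bash
cat > h.py <<'E'
from workcell import *
import cv2, numpy as np
from scipy.spatial.transform import Rotation as R
from scipy.optimize import least_squares
def proj(n,P,m=None):
    m=m or camera_model(n); r=np.array(m["rotation"])
    Rm=r if r.shape==(3,3) else R.from_euler("xyz",r).as_matrix()
    p=(np.atleast_2d(P)-np.array(m["eye"]))@Rm
    p=p*[1,-1,-1]
    return cv2.projectPoints(p,np.zeros(3),np.zeros(3),np.array(m["camera_matrix"]),np.array(m["dist"]))[0][:,0]
def w(c,P):
    P=np.atleast_2d(P); k,s=np.cos(c[2]),np.sin(c[2])
    return np.c_[c[0]+k*P[:,0]-s*P[:,1],c[1]+s*P[:,0]+k*P[:,1],P[:,2]]
E
python3 - <<'E'
from h import *
names=["BL","BR","FR","FL","bar","tab"]
P=np.array([[.105,.115,.22],[.105,-.115,.22],[-.105,-.115,.22],[-.105,.115,.22],[-.162,-.057,.235],[-.06,-.074,.255]])
T=np.array([[75,100],[377,48],[428,322],[116,372],[350,372],[368,248]])/4.6+[220,85]
it=[0,1,2,3,4,5]
S=np.array([[350,460],[78,313],[341,62],[245,136],[248,92]])/4.4+150
js=[0,1,4,5]
S=S[:4]
mt,ms=camera_model("top"),camera_model("scene")
f=lambda c:np.r_[(proj("top",w(c,P[it]),mt)-T).ravel(),(proj("scene",w(c,P[js]),ms)-S).ravel()]
r=least_squares(f,[.8,0,.1],loss="soft_l1"); print(r.x); print(np.round(f(r.x).reshape(-1,2),1))
# separately
for nm,g in(("top",lambda c:f(c)[:12]),("scene",lambda c:f(c)[12:])): print(nm,least_squares(g,r.x).x)
c=r.x
for n,p in dict(bar=[-.162,-.057,.215],tab=[-.06,-.075,.242],hinge=[-.111,.113,.215]).items(): print(n,w(c,p))
E
```

```text
[ 0.73328992 -0.03898785  0.17612624]
[[-1.9 -0.5]
 [-1.  -0.3]
 [-0.3 -1.3]
 [-0.7 -0.6]
 [ 3.1  6.2]
 [-1.   0.9]
 [-0.2 -0.4]
 [-1.4 -0.8]
 [-0.  -0.8]
 [-0.4 -0.3]]
top [ 0.73623776 -0.04021157  0.16794334]
scene [ 0.73360136 -0.0364632   0.17914557]
bar [[ 0.58378346 -0.12349121  0.215     ]]
tab [[ 0.68735941 -0.12334061  0.242     ]]
hinge [[0.60420758 0.05281493 0.215     ]]
```

Run:
```python
from h import *
P=np.array([[.105,.115,.22],[.105,-.115,.22],[-.105,-.115,.22],[-.105,.115,.22],[-.162,-.057,.235],[-.06,-.074,.255]])
T=np.array([[75,100],[377,48],[428,322],[116,372],[361,403],[368,248]])/4.6+[220,85]
S=np.array([[350,460],[78,313],[341,62],[245,136]])/4.4+150
mt,ms=camera_model("top"),camera_model("scene")
f=lambda c:np.r_[(proj("top",w(c,P),mt)-T).ravel(),(proj("scene",w(c,P[[0,1,4,5]]),ms)-S).ravel()]
r=least_squares(f,[.8,0,.1],loss="soft_l1"); print(r.x); print(np.round(f(r.x).reshape(-1,2),1))
c=r.x
for n,p in dict(bar=[-.162,-.057,.215],tab=[-.06,-.075,.242],hinge=[-.111,.113,.215]).items(): print(n,w(c,p))
m=camera_model("wrist");s=sense();print(m,s["position"],s["ee_rot"])
Rt=R.from_euler("xyz",s["ee_rot"]); print(Rt.as_matrix()); print("cam in tool",Rt.inv().apply(np.array(m["eye"])-s["position"]))
```

```text
[ 0.7325145  -0.03937257  0.17469326]
[[-1.7 -0.3]
 [-0.9 -0.1]
 [-0.2 -1. ]
 [-0.6 -0.4]
 [ 0.8 -0.3]
 [-0.9  1.1]
 [-0.2 -0.6]
 [-1.4 -1.1]
 [ 0.1 -1. ]
 [-0.2 -0.6]]
bar [[ 0.5828871  -0.12366161  0.215     ]]
tab [[ 0.68646316 -0.12365942  0.242     ]]
hinge [[0.60356384 0.05261509 0.215     ]]
{'camera_matrix': array([[268.26568462,   0.        , 257.772181  ],
       [  0.        , 268.26568462, 189.4062043 ],
       [  0.        ,   0.        ,   1.        ]]), 'dist': array([-0.0653048,  0.       ,  0.       ,  0.       ,  0.       ]), 'eye': array([0.07476221, 0.57350829, 0.37296789]), 'rotation': array([-2.89205067e-01,  5.02826554e-04,  1.31402301e+00])} [0.14543588 0.5560698  0.23074369] [-3.14046485e+00 -1.50310994e-04  2.88576666e+00]
[[-9.67454601e-01  2.53044282e-01 -4.30803920e-04]
 [ 2.53044605e-01  9.67454040e-01 -1.05306469e-03]
 [ 1.50310994e-04 -1.12780489e-03 -9.99999353e-01]]
cam in tool [ 0.07280766 -0.00117303 -0.14221203]
```

The refit residuals are about 1 px. The bar is at about (0.583, -0.124), the cabinet yaw is 10°, and the catch is at its -y end. Next I'll raise the tool, turn it to the cabinet's yaw, and move to a standoff in front of the handle.

step_arm(commands=[0,0,-6.2,0,0,-17,85,0,0,-6.2,0,0,-17,85,0,0,-6.2,0,0,-17,85,0,0,-6.2,0,0,-17,85,0,0,0,-5,-15,0,85], squeeze=60)

```text
time_s: 0.52
position: [0.1526, 0.5439, 0.3019]
ee_rot: [3.139, 0.001, -2.956]
force: [-0.6, -0.3, 0.9]
width: 0.0855
```

step_arm(commands=[0,0,0,-10.5,-30,0,85,0,0,0,-10.5,-30,0,85,0,0,0,-10.5,-30,0,85,0,0,0,-10.5,-30,0,85,0,0,0,-10.5,-30,0,85])

```text
time_s: 0.93
position: [0.2314, 0.4026, 0.299]
ee_rot: [-3.141, -0.0, -2.964]
force: [0.4, -0.6, 0.7]
width: 0.0847
```

step_arm(commands=[0,0,0,-10.5,-30,0,85,0,0,0,-10.5,-30,0,85,0,0,0,-10.5,-30,0,85,0,0,0,-10.5,-30,0,85,0,0,0,-10.5,-30,0,85])

```text
time_s: 1.35
position: [0.3095, 0.2641, 0.2992]
ee_rot: [-3.141, -0.0, -2.964]
force: [0.7, -0.0, -0.6]
width: 0.0848
```

step_arm(commands=[0,0,0,-10.5,-30,0,85,0,0,0,-10.5,-30,0,85,0,0,0,-10.5,-30,0,85,0,0,0,-10.5,-30,0,85,0,0,0,-10.5,-30,0,85])

```text
time_s: 1.77
position: [0.3877, 0.1256, 0.2992]
ee_rot: [-3.142, 0.0, -2.965]
force: [0.7, 0.1, 0.7]
width: 0.0852
```

step_arm(commands=[0,0,0,-10.5,-30,0,85,0,0,0,-10.5,-30,0,85,0,0,0,-10.5,-30,0,85,0,0,0,-10.5,-30,0,85,0,0,0,-10.5,-30,0,85])

```text
time_s: 2.18
position: [0.4658, -0.0129, 0.2991]
ee_rot: [3.142, -0.0, -2.965]
force: [1.2, 0.5, -0.4]
width: 0.0848
```

step_arm(commands=[0,0,0,-10,-28,0,85,0,0,0,-10,-28,0,85,0,0,0,-10,-28,0,85,0,0,0,-10,-22,0,85,0,0,0,-10,-15,0,85])

```text
time_s: 2.6
position: [0.5365, -0.1237, 0.2987]
ee_rot: [3.142, -0.001, -2.966]
force: [-0.4, 1.2, 0.4]
width: 0.0847
```

Run:
```python
from h import *
c=[0.7325145,-0.03937257,0.17469326]
s=sense();m=camera_model("wrist");im=camera("wrist")
print(s["position"],s["ee_rot"],s["qd"].round(3) if hasattr(s["qd"],"round") else s["qd"])
np.save("pics/m1.npy",m,allow_pickle=True)
b=cv2.cvtColor(im,cv2.COLOR_RGB2BGR)
for p in proj("wrist",w(c,[[-.162,-.057,.235],[-.06,-.074,.255],[-.105,-.115,.22],[-.105,.115,.22],[-.162,-.057,.175]]),m):
    print(p); cv2.drawMarker(b,tuple(int(round(v)) for v in p),(0,255,0),0,8)
cv2.imwrite("pics/w1.png",cv2.resize(b,None,fx=1.5,fy=1.5,interpolation=cv2.INTER_CUBIC))
```

```text
[ 0.53648292 -0.12368592  0.29869237] [ 3.14151017e+00 -9.68749825e-04 -2.96598711e+00] [-0.15   0.373 -0.398  0.005  0.029 -0.151]
[249.55670586 253.30456434]
[231.74075943 360.94947053]
[192.03371385 296.09539575]
[420.47885764 293.63958075]
[251.1452189  224.86585548]
```

View pics/w1.png

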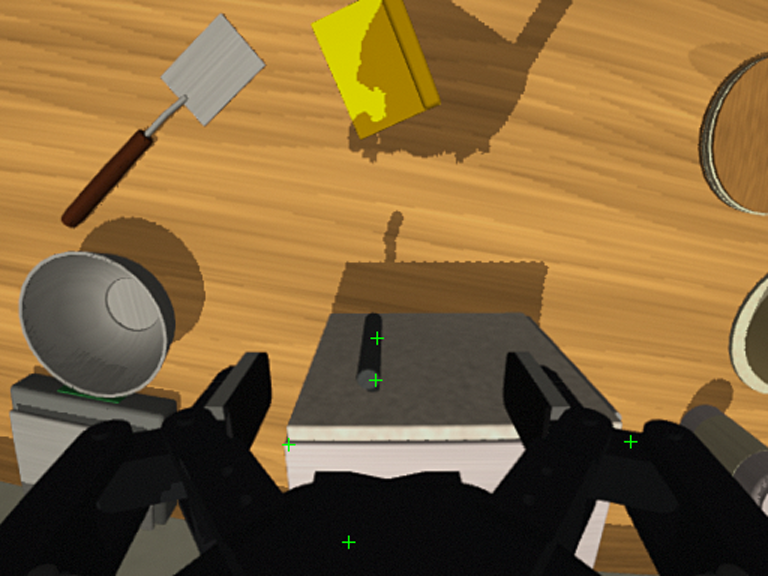

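```bash
cat > look.py <<'E'
from h import *
import sys
c=[0.7325145,-0.03937257,0.17469326]
s=sense();m=camera_model("wrist");im=camera("wrist")
print(np.round(s["position"],4),np.round(s["ee_rot"],4),np.round(s["qd"],3),np.round(s["force"],1),s["width"])
b=cv2.cvtColor(im,cv2.COLOR_RGB2BGR); cv2.imwrite(f"pics/{sys.argv[1]}r.png",b)
np.savez(f"pics/{sys.argv[1]}.npz",**m)
for p in proj("wrist",w(c,[[-.162,-.057,.235],[-.06,-.074,.255],[-.105,-.115,.22],[-.105,.115,.22],[-.162,-.057,.175]]),m):
    print(p); cv2.drawMarker(b,tuple(int(round(v)) for v in p),(0,255,0),0,6)
x,y,x2,y2=map(int,sys.argv[2:6]); b=b[y:y2,x:x2]; f=min(780/b.shape[1],580/b.shape[0])
cv2.imwrite(f"pics/{sys.argv[1]}.png",cv2.resize(b,None,fx=f,fy=f,interpolation=cv2.INTER_CUBIC)); print("scale",f)
E
python3 look.py w2 170 190 430 310
```

```text
[ 0.5379 -0.125   0.298 ] [-3.1416e+00 -1.3000e-03 -2.9667e+00] [ 0.034 -0.032  0.047  0.006 -0.006  0.037] [ 0.  -1.4 -1.1] 0.08496245211657337
[251.34434216 252.53726875]
[233.40544333 360.73172111]
[193.40635141 295.65621282]
[422.61833128 293.00513183]
[252.59200477 224.16996304]
scale 3.0
```

View pics/w2.png

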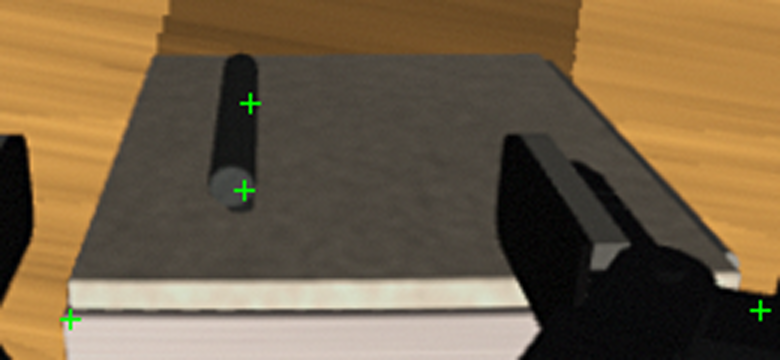

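```bash
cat >> h.py <<'E'
def ray(m,uv,z):
    u=cv2.undistortPoints(np.array([[uv]],float),np.array(m["camera_matrix"]),np.array(m["dist"]))[0,0]
    d=R.from_euler("xyz",m["rotation"]).apply([u[0],-u[1],-1]); e=np.array(m["eye"])
    return e+d*(z-e[2])/d[2]
E
python3 - <<'E'
from h import *
m=dict(np.load("pics/w2.npz"))
for uv,z in (((232,187),.235),((68,313),.22),((740,262),.22)): print(ray(m,np.array(uv)/3+[170,190],z))
E
```

```text
[ 0.58329238 -0.12709725  0.235     ]
[ 0.64766438 -0.17174226  0.22      ]
[0.592264   0.04235057 0.22      ]
```

The wrist view puts the bar at (0.583, -0.127), 3 mm from my first fit. I'll go to about (0.583, -0.126) and straddle it.

step_arm(commands=[0,0,0,-15,-3,0,85,0,0,0,-15,-3,0,85,0,0,0,-14,-3,10,85,0,0,0,0,0,25,85,0,0,0,0,0,25,85])

```text
time_s: 3.12
position: [0.5813, -0.1221, 0.2387]
ee_rot: [-3.141, 0.001, -2.964]
force: [0.4, -0.2, 0.2]
width: 0.0853
```

step_arm(commands=[0,0,0,0,0,22,85,0,0,0,0,0,14,85,0,0,0,0,0,8,85,0,0,0,0,0,0,85,0,0,0,0,0,0,85])

```text
time_s: 3.53
position: [0.5809, -0.1224, 0.1959]
ee_rot: [-3.141, 0.0, -2.964]
force: [0.5, 0.2, 0.2]
width: 0.0851
```

```bash
python3 look.py w3 130 150 390 345
```

```text
[ 0.5809 -0.1224  0.1959] [-3.1414e+00  2.0000e-04 -2.9643e+00] [-0.003 -0.009 -0.022  0.001  0.003 -0.001] [0.5 0.2 0.2] 0.08506199117640868
[256.47629534 283.37806398]
[224.25903988 464.95776482]
[157.04964003 348.56830364]
[528.93049061 336.7155854 ]
[256.86905824 227.5846003 ]
scale 2.9743589743589745
```

View pics/w3.png

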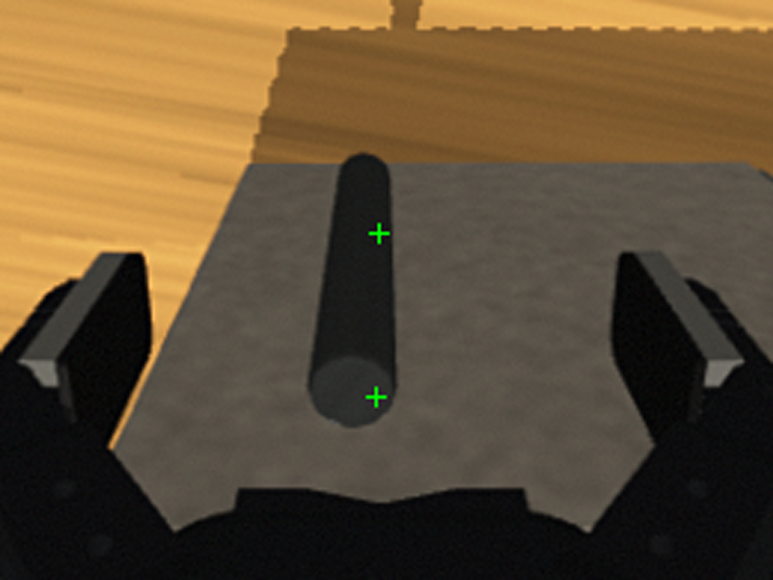

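The bar's top centre is at (352,391) in the crop, about 5 mm towards -y of the finger midline. I'll correct that and close.

step_arm(commands=[0,0,0,-2,-5,0,85,0,0,0,0,0,0,60,0,0,0,0,0,0,35,0,0,0,0,0,0,15,0,0,0,0,0,0,0])

```text
time_s: 4.0
position: [0.5837, -0.1273, 0.1955]
ee_rot: [-3.141, 0.0, -2.965]
force: [0.2, -0.8, -0.1]
width: 0.0381
```

step_arm(commands=[0,0,0,0,0,0,0,0,0,0,0,0,0,0,0,0,0,0,0,0,0,0,0,0,0,0,0,0,0,0,0,0,0,0,0])

```text
time_s: 4.42
position: [0.5837, -0.1266, 0.1955]
ee_rot: [3.141, 0.0, -2.964]
force: [-1.2, 6.1, 3.2]
width: 0.0125
```

step_arm(commands=[0,0,0,2,0.6,0,0,0,0,0,2,0.6,0,0,0,0,0,2,0.6,0,0,0,0,0,1.5,0.4,0,0,0,0,0,0,0,0,0])

```text
time_s: 4.83
position: [0.5764, -0.1257, 0.1956]
ee_rot: [3.141, 0.002, -2.964]
force: [5.7, 5.8, 0.3]
width: 0.0123
```

step_arm(commands=[0,0,0,1,0.3,0,0,0,0,0,1,0.3,0,0,0,0,0,1,0.3,0,0,0,0,0,0,0,0,0,0,0,0,0,0,0,0])

```text
time_s: 5.25
position: [0.5731, -0.1253, 0.1956]
ee_rot: [3.141, 0.001, -2.964]
force: [2.0, 5.9, 2.3]
width: 0.0126
```

At 10.7 mm there is no hard stop yet. I'll tug further to be sure, in case it is slipping.

step_arm(commands=[0,0,0,1.5,0.5,0,0,0,0,0,1.5,0.5,0,0,0,0,0,1.5,0.5,0,0,0,0,0,1.5,0.5,0,0,0,0,0,0,0,0,0])

```text
time_s: 5.67
position: [0.5669, -0.1242, 0.1955]
ee_rot: [3.141, 0.001, -2.964]
force: [4.4, 8.8, 0.7]
width: 0.0126
```

```bash
python3 look.py w4 60 150 450 384
```

```text
[ 0.5669 -0.1242  0.1955] [ 3.1406e+00  1.4000e-03 -2.9638e+00] [-0.     0.003 -0.004  0.001  0.002  0.   ] [4.4 8.8 0.7] 0.012619067476368154
[255.02757996 309.21352053]
[224.26856342 478.8140946 ]
[158.80205987 366.46628616]
[520.51233403 353.7195052 ]
[255.74867009 246.74320607]
scale 2.0
```

View pics/w4.png

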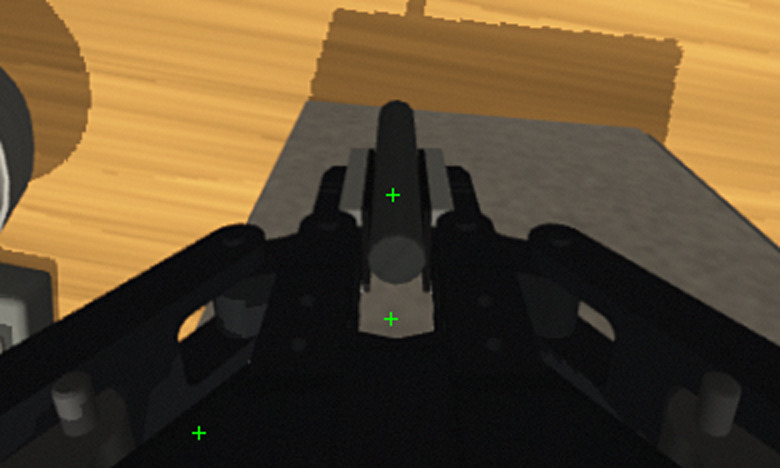

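The bar came along in the fingers for 17 mm (about 0.1 rad) with only about 5 N and no dead stop, and the door visibly stands off. So it is free and the catch must stay untouched. Next I'll work out the arc moves.

```bash
cat > arc.py <<'E'
from h import *
import sys
H=np.array([.6044,.0497]); yaw0=-2.964
s=sense(); p=np.array(s["position"])[:2]; yaw=s["ee_rot"][2]
r=p-H; th0=np.arctan2(-.170,-.051)+.1747
th=-(np.arctan2(r[1],r[0])-th0); th=(th+np.pi)%(2*np.pi)-np.pi
print("theta",th,"deg",np.degrees(th),"radius",np.hypot(*r),"tool turned",np.degrees(yaw0-yaw),"F",np.round(s["force"],1),"z",s["position"][2],"w",s["width"],"t",s["time_s"],"q",np.round(s["joint_pos"],2))
for k in range(1,int(sys.argv[2])+1):
    t=th+float(sys.argv[1])*k; a=th0-t; q=H+.177*np.array([np.cos(a),np.sin(a)])
    # tool axes half way
    y=yaw-float(sys.argv[3])*(k-.5)
    d=q-p; p=q
    print(k,np.round(1000*np.array([d@[np.cos(y),np.sin(y)],d@[np.sin(y),-np.cos(y)]]),1),"turn",np.round(np.degrees(float(sys.argv[3])),2))
E
python3 arc.py .03 10 .034
```

```text
theta 0.09549902250435549 deg 5.471690937124439 radius 0.17784015278505969 tool turned -0.009150140142055516 F [4.3 8.6 2.1] z 0.19553308751952364 w 0.012298834914861103 t 5.7167 q [-0.35  0.18  1.48  0.    1.48 -2.1 ]
1 [4.6 2.8] turn 1.95
2 [4.9 2. ] turn 1.95
3 [4.9 2. ] turn 1.95
4 [4.9 1.9] turn 1.95
5 [4.9 1.9] turn 1.95
6 [5.  1.9] turn 1.95
7 [5.  1.9] turn 1.95
8 [5.  1.9] turn 1.95
9 [5.  1.9] turn 1.95
10 [5.  1.8] turn 1.95
```

step_arm(commands=[0,0,2,4.6,2.8,0,0,0,0,2,4.9,2,0,0,0,0,2,4.9,2,0,0,0,0,2,4.9,1.9,0,0,0,0,2,4.9,1.9,0,0])

```text
time_s: 6.13
position: [0.5415, -0.1167, 0.1955]
ee_rot: [3.141, 0.001, -3.14]
force: [3.3, 4.3, 1.7]
width: 0.0124
```

```bash
python3 arc.py .035 5 .038
```

```text
theta 0.24479574920862257 deg 14.025763272397036 radius 0.17793620339466543 tool turned 10.10154701575132 F [3.3 4.3 1.7] z 0.1955116265683556 w 0.01235054580187436 t 6.1333 q [-0.35  0.12  1.54  0.    1.48 -1.92]
1 [5.5 3.1] turn 2.18
2 [5.8 2.2] turn 2.18
3 [5.8 2.2] turn 2.18
4 [5.8 2.1] turn 2.18
5 [5.8 2.1] turn 2.18
```

step_arm(commands=[0,0,2.2,5.6,2.7,0,0,0,0,2.2,5.8,2.2,0,0,0,0,2.2,5.8,2.2,0,0,0,0,2.2,5.8,2.1,0,0,0,0,2.2,5.8,2.1,0,0])

```text
time_s: 6.55
position: [0.5135, -0.1034, 0.1955]
ee_rot: [3.141, 0.001, 2.951]
force: [4.5, 4.4, 1.5]
width: 0.0124
```

```bash
python3 arc.py .035 10 .037
```

```text
theta 0.4193441080166611 deg 24.02664755303279 radius 0.17805096745346555 tool turned -338.8897125401966 F [4.5 4.4 1.5] z 0.19552966537661226 w 0.01244790353195943 t 6.55 q [-0.35  0.06  1.61  0.    1.47 -1.73]
1 [5.5 3.1] turn 2.12
2 [5.8 2.1] turn 2.12
3 [5.8 2.1] turn 2.12
4 [5.8 2.1] turn 2.12
5 [5.8 2. ] turn 2.12
6 [5.9 2. ] turn 2.12
7 [5.9 2. ] turn 2.12
8 [5.9 2. ] turn 2.12
9 [5.9 2. ] turn 2.12
10 [5.9 2. ] turn 2.12
```

```bash
python3 arc.py .035 5 .037
```

```text
theta 0.4193441080166611 deg 24.02664755303279 radius 0.17805096745346555 tool turned -338.8897125401966 F [4.5 4.4 1.5] z 0.19552966537661226 w 0.01244790353195943 t 6.55 q [-0.35  0.06  1.61  0.    1.47 -1.73]
1 [5.5 3.1] turn 2.12
2 [5.8 2.1] turn 2.12
3 [5.8 2.1] turn 2.12
4 [5.8 2.1] turn 2.12
5 [5.8 2. ] turn 2.12
```

The state is unchanged at 24°, so I'll continue along the arc.

step_arm(commands=[0,0,2.2,5.6,2.7,0,0,0,0,2.2,5.8,2.1,0,0,0,0,2.2,5.8,2.1,0,0,0,0,2.2,5.8,2.1,0,0,0,0,2.2,5.8,2.1,0,0])

```text
time_s: 6.97
position: [0.4884, -0.0854, 0.1955]
ee_rot: [-3.141, 0.0, 2.759]
force: [0.2, -0.4, 1.6]
width: 0.0125
```

step_arm(commands=[0,0,2.1,5.8,2.1,0,0,0,0,2.1,5.8,2.1,0,0,0,0,2.1,5.8,2.1,0,0,0,0,2.1,5.8,2.1,0,0,0,0,2.1,5.8,2.1,0,0])

```text
time_s: 7.38
position: [0.4672, -0.0637, 0.1955]
ee_rot: [-3.141, 0.001, 2.575]
force: [1.2, -5.1, 0.6]
width: 0.0128
```

```bash
python3 arc.py .035 6 .037
```

```text
theta 0.763467545898274 deg 43.74346817518157 radius 0.178021818843378 tool turned -317.3419098510403 F [ 1.2 -5.1  0.6] z 0.19554602849475367 w 0.012777765830265705 t 7.3833 q [-0.3  -0.05  1.72 -0.    1.47 -1.3 ]
1 [5.6 2.9] turn 2.12
2 [5.9 1.9] turn 2.12
3 [5.9 1.9] turn 2.12
4 [5.9 1.9] turn 2.12
5 [5.9 1.9] turn 2.12
6 [5.9 1.8] turn 2.12
```

step_arm(commands=[0,0,2.1,5.7,2.4,0,0,0,0,2.1,5.9,2,0,0,0,0,2.1,5.9,2,0,0,0,0,2.1,5.9,2,0,0,0,0,2.1,5.9,2,0,0])

```text
time_s: 7.8
position: [0.4495, -0.0381, 0.1955]
ee_rot: [-3.14, 0.001, 2.391]
force: [-2.3, -8.3, 1.7]
width: 0.0125
```

step_arm(commands=[0,0,2,5.5,2,0,0,0,0,1,3,1,0,0,0,0,0,0,0,0,0,0,0,0,0,0,0,0,0,0,0,0,0,0,0])

```text
time_s: 8.22
position: [0.4453, -0.0303, 0.1955]
ee_rot: [-3.14, 0.001, 2.341]
force: [-6.1, -8.1, 3.0]
width: 0.0126
```

step_arm(commands=[0,0,0,0,0,0,0,0,0,0,0,0,0,0,0,0,0,0,0,0,0,0,0,0,0,0,0,0,0,0,0,0,0,0,0])

```text
time_s: 8.63
position: [0.4453, -0.0303, 0.1955]
ee_rot: [-3.14, 0.001, 2.341]
force: [-5.7, -8.7, 3.4]
width: 0.0125
```

```bash
python3 arc.py .035 1 .037; python3 look.py w5 60 100 500 384
python3 - <<'E'
from h import *
for n in("scene","top"):
    b=cv2.cvtColor(camera(n),cv2.COLOR_RGB2BGR); cv2.imwrite(f"pics/{n}5.png",b)
    b=b[80:230,200:350] if n=="top" else b[140:290,150:300]
    cv2.imwrite(f"pics/{n}5c.png",cv2.resize(b,None,fx=3.9,fy=3.9,interpolation=cv2.INTER_CUBIC))
E
```

```text
theta 0.9878501743096431 deg 56.59964577920525 radius 0.17806554268344704 tool turned -303.944212091656 F [-5.7 -8.7  3.4] z 0.1955368653806196 w 0.012503764541280608 t 8.6333 q [-0.24 -0.11  1.77 -0.    1.48 -1.01]
1 [5.6 2.9] turn 2.12
[ 0.4453 -0.0303  0.1955] [-3.1397e+00  9.0000e-04  2.3408e+00] [ 0.     0.001 -0.     0.001 -0.    -0.   ] [-5.7 -8.7  3.4] 0.012503764541280608
[309.16261733 476.9085669 ]
[399.47569903 537.10225558]
[315.85278961 502.36426622]
[543.45339009 326.44907389]
[298.14267264 395.02646381]
scale 1.7727272727272727
```

View pics/w5.png

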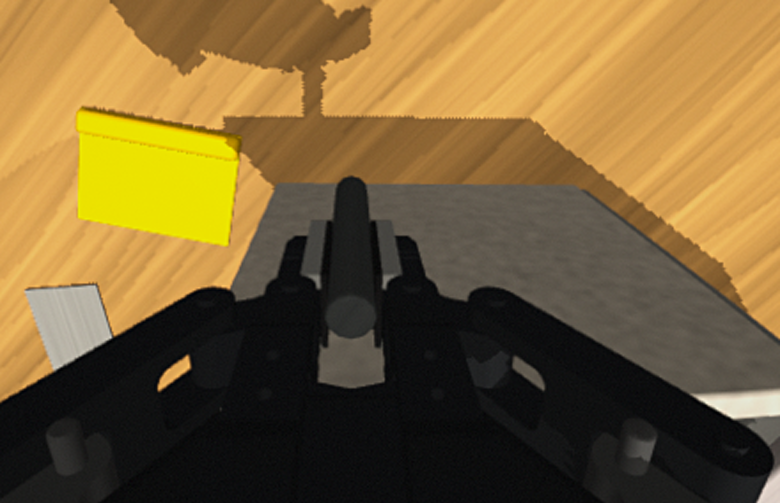

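View pics/top5c.png

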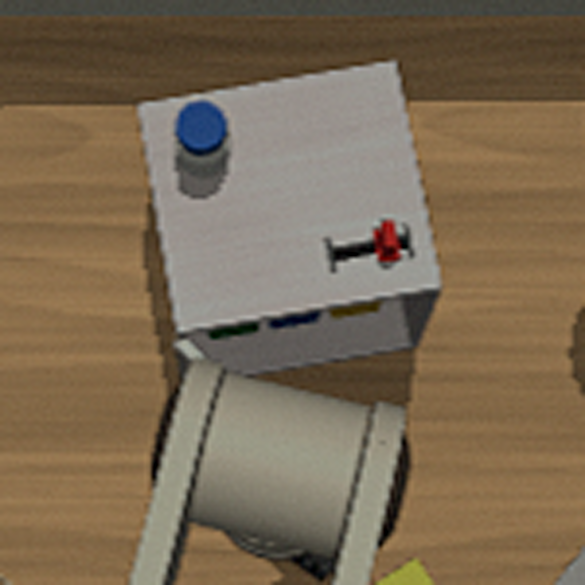

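View pics/scene5.png

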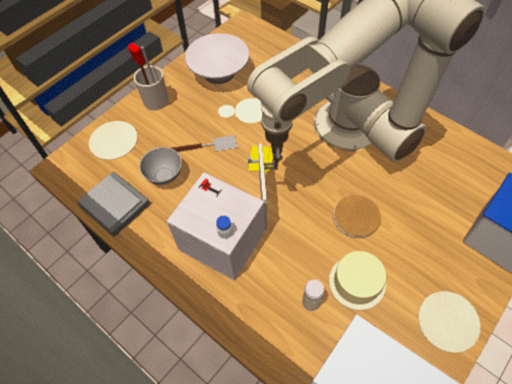

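The door stands wide open with the handle in the fingers. The catch is at its original end, and the jar, knife, scraper, cake and other things look unmoved. The pose was steady over the last two readings, so I'm handing in.

Run:
```python
from workcell import *
sign_off(); s=sense(); print(s["time_s"],s["position"],s["width"],s["force"])
```

```text
the job is handed in; nothing more can be done
the job is handed in; nothing more can be done
```

I tugged the door by its handle first. It followed the hand for 17 mm at about 5–10 N with no dead stop, well past the 7 mm a caught door would give. So it was free, and I left the red catch alone.

I then swung the door open along its arc to about 56.6°, worked out from the gripper position and the estimated hinge. I handed in at about 8.8 s while still gripping the handle at 60 N.

- **Grip and force:** in the last checks the position was steady between readings and the fingers were on the bar at 12.5 mm, against a nominal 14 mm. The wrist force was about 11 N, more than the 5 N spring; the rest is probably sideways strain from small errors in the arc.
- **Scene:** the final pictures showed the door open and the catch at its original end. The jar, cake, tools and bowl looked unmoved by eye; I did not measure them.
- **Disagreement:** the fixed-camera and wrist-camera positions of the handle differed by about 3 mm. I used the wrist view.
- **After hand-in:** no state could be read afterwards, so there is no check from the second after it.

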